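# Uncover the ring light and park its dust cover on the rail

### The arm

A 6-joint arm with a two-finger parallel gripper is mounted at the origin on the work surface. World frame = base frame: x ahead of the robot, y to its left, z up, the work surface at z = 0. Lengths are in m, angles in rad, forces in N, time in s.
With the tool pointing down it reaches from about 0.375 to 0.9 m from the base axis. Payload 3.1 kg.
Tool frame: the origin (TCP) lies between the finger pads; the fingertips stand 11 mm ahead of it and the grasp point (between the pads) lies 8 mm behind it (arm.tip_reach is the distance from the TCP to the fingertips, in m); z points along the fingers, y is the direction in which the jaws open and shut (so a half turn about z gives the same grasp; the last joint's range is limited). The gripper opens to 85 mm and grips with 20 to 120 N. Pads are 22 mm wide; open, the fingers measure 114 mm over their backs; the gripper's body (76 mm by 85 mm) begins 54 mm behind the grasp point. The pads swing forward as they close: fully open they stand 13 mm farther back than shut.
Start: joints at [-1.435, 0.527, 1.433, -0, 1.181, -0.178], TCP at [0.193, -0.594, 0.242] pointing down, gripper open.
Joint ranges: [-3.08, 3.08], [-0.75, 2.2], [0.22, 2.44], [-1.43, 4.57], [0, 2.65], [-2.85, 2.85]. Speed limits (rad/s): [2.79, 2.79, 3.14, 3.14, 3.14, 3.14].

### API

Orientations are given as a 3x3 rotation matrix whose columns are the frame's x, y, z axes.
In Python, from station import arm gives the robot as it stands. The module is installed in compiled form; this text tells all that it offers.
- The arm moves only by the shell command python3 -m creep 'ROWS' [OPENING]. ROWS is a JSON object of lists of equal length, an entry for each row: "translation": the shift along the tool's x, y, z in units of 50 mm (1.0 is 50 mm), a list of three; "yaw": the turn about the tool's z in units of 8 degrees (1.0 is 8 degrees). In form: {"translation": [[x, y, z], ...], "yaw": [yaw, ...]}. A call has 1 to 8 rows; each row is the pose to reach, as a shift and turn from the pose measured when the call began, along the tool's axes at that moment; what a row does not reach only later rows make up. A row lasts 1/8 s, in which the tool goes at most 62.5 mm and 10.7 degrees, less where a joint would pass 70% of its speed; a pose out of reach is approached as far as the arm can. A call with a gripper value outside its range is refused whole. OPENING is the closure, from 0 (fully open) to 1 (shut), set as the call begins (- or left out, the last holds). The fingers move at their own pace and stop on an object; the grip force is fixed at half the most. Time passes only in rows, so rows that repeat a pose let the fingers close. It gives the time, the measured TCP pose, the force and the opening at its end, in the units of the state.
- arm.get_state(): the state, without advancing time (a new reading comes with each control period).
- arm.grab_frame(name): name is "side" or "top" or "wrist"; returns the picture (420x560x3 uint8, red, green, blue); there is no depth.
- arm.camera_params(name): a dict with "K" (3x3 intrinsics, pixels), "R" (3x3) and "t" (3): a world point X has camera coordinates R X + t; the wrist camera has in their place "mount" (4x4, takes a point from camera to tool coordinates, whose origin is the TCP and whose axes are the flange's). Camera axes: x right, y down, z forward; pixel columns grow to the right and rows downward; lengths in m; the calibration is good to about 2 mm. A picture is of the moment at which its call begins: read the wrist's pose just before it. camera_params takes no time and is no camera call.
- arm.close_job(): hands the job in, once; it reports no verdict.
Trained networks look in the newest picture that a camera, given by its name, has taken for a name from the list of things; names that differ only in an ending like _2 or _b are one class to them, and where a whole thing is asked for, a point or a joint stands for the part that bears it (a point fixed in the world has none). Each returns a list of dicts, best first, with "p" (0 to 1); they miss things now and then, are a little off and sometimes report something else, mostly with a low value. They report only what shows in the picture. A call takes as long as a camera call. They do not tell look-alikes from the thing itself.
- arm.trace(label, camera): "mask" (420x560 bool, what is visible of it).
- arm.tip_of(label, camera): "position" ([x, y, z] in m, in world coordinates, good to about 4 mm: a listed point, or the origin of a listed thing).
The state is a dict: "time_s": time; "joint_pos": joint angles; "joint_vel": joint speeds; "tau": joint torques, N m; "tcp_pos": TCP position; "orientation": TCP orientation; "force": force on the tool from outside, world axes, zero at the start; "moment": the same for the moment, N m; "finger_gap": finger opening in m.
Only numpy, scipy, OpenCV 4.12 (cv2) and the standard library are available. Lean on these libraries where they do the work, as an engineer would, in place of code of your own. Each camera call takes 0.05 s, during which the arm holds its last target.

### The job

Uncover the ring light for inspection: take the dust cover by its orange handle and tip it up, handle side first with the opposite edge still resting on the light's rim, then lift it off. Hang it by the crook of its swan-neck handle on the parking rail, lowering it on rather than dropping it, and let go so that it hangs still and level. Leave the other things on the table where they are.

Things in the scene. Friction and masses are not known exactly. Their poses are not given: they have to be found in the camera images.
- light_rim (a point): Centre of the mouth of the black round ring light, at the height of its flat top rim (110 mm above the table). The light is fixed; outer diameter 180 mm, bore 118 mm, red LEDs inside. z up.
- cover: Loose dust cover, about 0.2 kg. Origin on its axis under a grey plug (110 mm across, 8 mm deep) sitting loosely in the light's bore; on it a white disc, 140 mm across, 5 mm thick, whose underside (z = 8 mm) rests on the rim. z up; orange handle in the x-z plane: post at -x, open towards +x. Weight acts about 6 mm off the axis, towards the post.
- cover_grip (a point): Grasp place on the handle's upright post (22 mm along x, 12 mm thick along y, from the disc up to z = 89 mm); 13 mm below the post's top, 63 mm above the disc. Pinch it across its thickness, along the cover's y. Cover's axes; at (-50, 0, 76) mm in its frame.
- cover_crook (a point): The crook: underside of the peak of the handle's neck, where the rail should bear. The neck (12 mm square) rises from the post to this peak over the disc's centre (top z = 99 mm) and falls to a free tip at x = 39 mm (underside z = 70 mm); between tip and disc a 57 mm gap opens to +x. Cover's axes; at (0, 0, 87) mm in its frame.
- cover_far_edge (a point): Lower edge of the white disc on the side opposite the handle's post, the edge that stays on the rim while tipping. In the cover's frame at (70, 0, 8) mm.
- rail: The parking rail, fixed: a level steel bar 12 mm in diameter and 280 mm long along its own y, between two 20 mm square aluminium posts that reach 8 mm above the bar's axis. Origin on the table under the middle of the bar; x is level and square to the bar, pointing away from the robot's side.
- rail_mid (a point): Middle of the rail's bar, on its axis, 210 mm above the table. Same axes as the rail.
- target_mid (a point): Middle of the calibration target, a grey plate 70 x 70 x 8 mm with a chequered field, lying loose: leave it alone.
- solvent_mid (a point): Middle of a loose white bottle with a red cap, diameter 60 mm, 160 mm tall: leave it alone.
- ring_mid (a point): Middle of a loose black spare ring lying flat, diameter 120 mm, 30 mm high: leave it alone.
- jar_mid (a point): Middle of a loose clear jar with a black cap, diameter 56 mm, 70 mm tall: leave it alone.
- driver_grip (a point): Middle of the handle of a loose screwdriver with a yellow handle, about 200 mm long, lying on the table: leave it alone.
Mind the look-alikes: they are no part of the job. Leave any blue or green look-alike of the cover alone.

How it is judged:
By the outcome, as a careful person would: the job done as asked, in the order asked, and still so for the second after the job is handed in, with the robot touching nothing.
It also fails if it takes over 58 s, if anything falls off the work surface, if the arm or the gripper's body presses on something with over 40 N, if the wrist force passes 120 N, or if a joint passes its speed limit or range.

## Working session

There is one attempt and no reset: what is moved stays moved. The work goes in short steps, Python scripts to look and compute and a shell command to move; the robot and the scene stay as the last step left them, time stands still between calls to the robot, and variables do not carry over. Pictures are saved under pics/ and viewed, and the job is handed in when it is done.

```bash
mkdir -p pics
python3 - <<'E'
from station import arm
import cv2
s=arm.get_state();print(s['time_s'],s['tcp_pos'],s['orientation'],s['finger_gap'])
for n in ['side','top','wrist']:
    im=arm.grab_frame(n);cv2.imwrite(f'pics/a_{n}.png',im[:,:,::-1])
    print(n,arm.camera_params(n))
for l in ['cover_grip','cover_crook','cover','light_rim','rail_mid','rail','cover_far_edge','solvent_mid','jar_mid']:
    for n in ['side','top']:
        print(l,n,[(round(d['p'],2),[round(v,3) for v in d['position']]) for d in arm.tip_of(l,n)][:4])
print(arm.get_state()['time_s'])
E
```

```text
0.0 [ 0.1928604  -0.59376952  0.24132581] [[ 9.51149978e-01  3.08729050e-01 -3.06246212e-04]
 [ 3.08728965e-01 -9.51147555e-01  2.18070853e-03]
 [ 3.81962735e-04 -2.16872794e-03 -9.99997575e-01]] 0.08548741346230698
side {'K': array([[456.18539112,   0.        , 283.6556431 ],
       [  0.        , 456.18539112, 204.90355617],
       [  0.        ,   0.        ,   1.        ]]), 'R': array([[-0.98477233, -0.17366561,  0.00798163],
       [-0.13699169,  0.74690828, -0.65066219],
       [ 0.1070361 , -0.64184755, -0.75932536]]), 't': array([0.50115913, 0.14148685, 1.46075298])}
top {'K': array([[533.54430097,   0.        , 281.17669834],
       [  0.        , 533.54430097, 211.45741002],
       [  0.        ,   0.        ,   1.        ]]), 'R': array([[-0.02314322, -0.99973051,  0.00181887],
       [-0.99531353,  0.02287003, -0.09395717],
       [ 0.09389025, -0.00398482, -0.99557458]]), 't': array([0.00459716, 0.50764723, 1.58406055])}
wrist {'K': array([[307.33792971,   0.        , 276.1164863 ],
       [  0.        , 307.33792971, 203.56000456],
       [  0.        ,   0.        ,  
[... 1133 characters left out ...]
6, [0.635, 0.159, 0.113])]
light_rim top []
rail_mid side [(0.91, [0.62, -0.229, 0.206]), (0.67, [0.557, -0.523, 0.017]), (0.17, [0.311, -0.352, 0.034])]
rail_mid top [(0.73, [0.624, -0.229, 0.211])]
rail side [(0.7, [0.625, -0.228, 0.001])]
rail top []
cover_far_edge side [(0.73, [0.347, 0.217, 0.012]), (0.69, [0.634, 0.16, 0.114]), (0.59, [0.322, -0.226, 0.01])]
cover_far_edge top [(0.74, [0.323, -0.226, 0.009]), (0.7, [0.632, 0.162, 0.108]), (0.66, [0.345, 0.213, 0.004]), (0.23, [0.59, 0.526, 0.082])]
solvent_mid side [(0.88, [0.591, 0.519, 0.081])]
solvent_mid top [(0.95, [0.586, 0.523, 0.082])]
jar_mid side [(0.8, [0.312, -0.353, 0.033])]
jar_mid top [(0.6, [0.311, -0.353, 0.035])]
1.05
```

View pics/a_side.png

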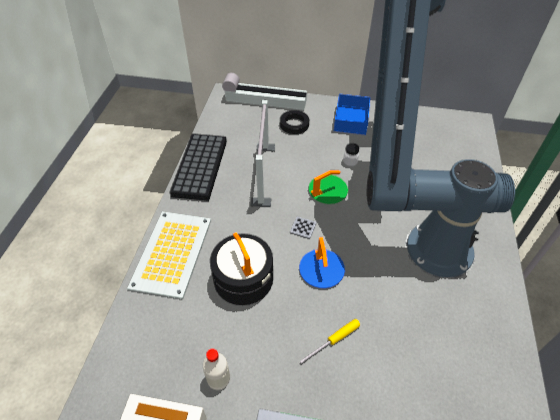

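View pics/a_top.png

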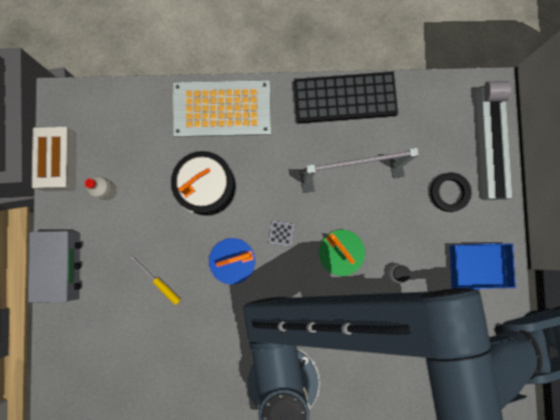

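The orange-handled one with the white disc, on the black light, is at side (243,255) and top (200,185). The look-alikes are blue at side (321,265) and green at side (328,188). The white one fits, since it sits on the light and its crook height is ~0.19. I'll confirm it in a crop and measure the rail ends.

```bash
cat > h.py <<'E'
import numpy as np, cv2
from station import arm
def cam(n,s=None):
    c=arm.camera_params(n);K=c['K']
    if n=='wrist':
        M=c['mount'];T=np.eye(4);T[:3,:3]=s['orientation'];T[:3,3]=s['tcp_pos'];W=T@M
        R=W[:3,:3].T;t=-R@W[:3,3]
    else: R,t=c['R'],c['t']
    return K,R,t
def proj(n,X,s=None):
    K,R,t=cam(n,s);p=K@(R@np.array(X,float)+t);return p[:2]/p[2]
def onz(n,uv,z,s=None):
    K,R,t=cam(n,s);d=R.T@np.linalg.solve(K,[uv[0],uv[1],1.]);C=-R.T@t
    return C+d*(z-C[2])/d[2]
def tri(a,b):
    # a,b = (name,uv,state)
    P=[];
    for n,uv,s in (a,b):
        K,R,t=cam(n,s);P.append((K@np.c_[R,t],np.array(uv,float)))
    X=cv2.triangulatePoints(P[0][0],P[1][0],P[0][1],P[1][1]);return (X[:3]/X[3]).ravel()
E
python3 - <<'E'
import cv2,numpy as np
from h import *
a=cv2.imread('pics/a_top.png');b=cv2.imread('pics/a_side.png')
A=cv2.resize(a[140:225,160:260],(400,340),interpolation=cv2.INTER_CUBIC)
B=cv2.resize(a[135:205,295:425],(400,215),interpolation=cv2.INTER_CUBIC)
C=cv2.resize(b[220:305,200:300],(400,340),interpolation=cv2.INTER_CUBIC)
D=cv2.resize(b[85:215,220:320],(262,340),interpolation=cv2.INTER_CUBIC)
o=np.zeros((560,800,3),np.uint8);o[:340,:400]=A;o[:340,400:]=C
o[345:560,:400]=B;o[345:560,410:575]=cv2.resize(D,(165,215));cv2.imwrite('pics/crop.png',o)
cv2.imwrite('pics/railside.png',cv2.resize(b[85:215,220:320],(460,598),interpolation=cv2.INTER_CUBIC))
for n,im in(('top',a),('side',b)):
    for p in [(.5655,.2615,.178),(.592,.2175,.19),(.622,-.229,.21)]:print(n,proj(n,p))
E
```

```text
top [182.5809455  187.33970856]
top [197.92205015 176.69206162]
top [362.83654168 160.71590027]
side [246.3145009  258.64348638]
side [240.22291212 241.39652266]
side [262.59872111 129.19567997]
```

View pics/crop.png

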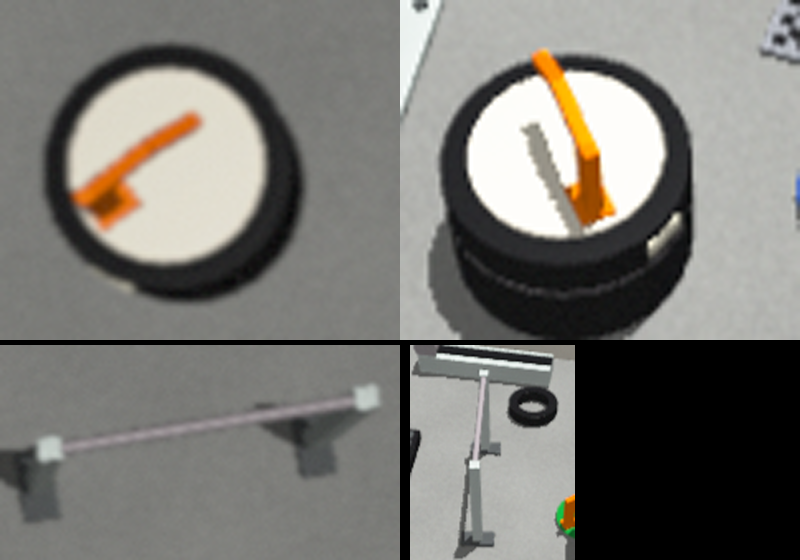

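View pics/railside.png

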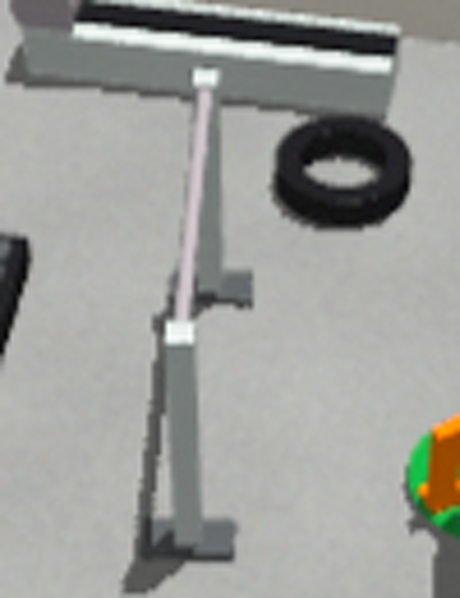

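Run:
```python
from h import *
a=tri(('top',(310.9,168.1),None),('side',(259.1,157.0),None))
b=tri(('top',(414.3,151.9),None),('side',(264.8,101.7),None))
print(a,b,(a+b)/2,np.linalg.norm(a-b));d=a-b;print('raily ang',np.degrees(np.arctan2(d[1],d[0])))
# handle: orange post
m=[.565,.2615];print([onz('top',(u),.218) for u in((310.9,168.1),(414.3,151.9))])
def rows(target,yaw):
    s=arm.get_state();R=s['orientation'];return R.T@(np.array(target)-s['tcp_pos'])/.05
s=arm.get_state();print(rows([.56,.24,.36],0), np.degrees(s['joint_pos']))
```

```text
[ 0.60374134 -0.08836283  0.21758182] [ 0.64181895 -0.36650404  0.21755847] [ 0.62278015 -0.22743343  0.21757015] 0.28073552926977224
raily ang 97.79534997528059
[array([ 0.60369683, -0.08833471,  0.218     ]), array([ 0.64126933, -0.36641605,  0.218     ])]
[ 12.13440198 -13.60806953  -2.35402658] [-8.22500175e+01  3.02233041e+01  8.20885477e+01 -1.33715970e-03
  6.76882311e+01 -1.02282047e+01]
```

```bash
python3 -m creep '{"translation":[[0.5,-0.6,-0.6],[1.2,-1.4,-1.2],[2.0,-2.3,-1.8],[2.8,-3.2,-2.3],[3.6,-4.1,-2.4],[4.4,-5.0,-2.4],[5.2,-5.9,-2.4],[6.0,-6.8,-2.4]],"yaw":[-0.6,-1.4,-2.2,-3.0,-3.9,-4.8,-5.7,-6.6]}' 0
python3 - <<'E'
from h import *
s=arm.get_state();R=s['orientation'];print(s['time_s'],s['tcp_pos'],R.T@(np.array([.555,.25,.34])-s['tcp_pos'])/.05,np.degrees(np.arctan2(R[1,1],R[0,1])),np.degrees(s['joint_pos']).round())
E
```

```text
time_s: 2.05
tcp_pos: [0.3738, -0.1766, 0.3628]
orientation: [[0.326, 0.945, 0.001], [0.945, -0.326, -0.001], [-0.0, 0.001, -1.0]]
force: [1.3, 0.0, -0.0]
finger_gap: 0.0857
2.05 [ 0.37383323 -0.17659215  0.36275108] [9.24697189 0.64515563 0.4530282 ] -19.01490149836304 [-41.   5. 100.   0.  75. -22.]
```

```bash
python3 -m creep '{"translation":[[1.2,0.1,0.1],[2.4,0.2,0.2],[3.6,0.3,0.3],[4.8,0.4,0.4],[6.0,0.4,0.4],[7.2,0.5,0.4],[8.3,0.6,0.4],[9.2,0.6,0.4]],"yaw":[-0.8,-1.6,-2.4,-3.2,-4.1,-5.0,-5.9,-6.7]}' 0
python3 - <<'E'
from h import *
s=arm.get_state();im=arm.grab_frame('wrist');R=s['orientation'];print(s['time_s'],s['tcp_pos'],R.T@(np.array([.555,.25,.34])-s['tcp_pos'])/.05,np.degrees(np.arctan2(R[1,1],R[0,1])),np.degrees(s['joint_pos']).round())
cv2.imwrite('pics/w1.png',im[:,:,::-1])
for l in ['cover_grip','cover_crook','cover_far_edge']:
  print(l,[(round(d['p'],2),d['position'],proj('wrist',d['position'],s)) for d in arm.tip_of(l,'wrist')][:2])
E
```

```text
time_s: 3.05
tcp_pos: [0.5528, 0.2507, 0.3425]
orientation: [[-0.572, 0.821, 0.002], [0.821, 0.572, -0.001], [-0.002, 0.001, -1.0]]
force: [0.3, 0.1, 0.4]
finger_gap: 0.0857
3.05 [0.55278322 0.25072466 0.34251946] [-0.03715168  0.02803871  0.05048115] 34.864508986233915 [ 14.  23.  77.  -0.  79. -21.]
cover_grip [(0.89, [0.3762, 0.0962, 0.0752], array([101.03018973, 186.84886807])), (0.77, [0.5647, 0.2585, 0.1798], array([289.91200996, 187.76109011]))]
cover_crook [(0.95, [0.5877, 0.22, 0.1913], array([286.68465849, 234.21204403])), (0.86, [0.3803, -0.1852, 0.0878], array([ 19.02847116, 337.66972869]))]
cover_far_edge [(0.83, [0.627, 0.1665, 0.1101], array([285.30460789, 256.66171583])), (0.76, [0.3258, -0.2299, 0.0032], array([ 18.14613442, 306.50927333]))]
```

View pics/w1.png

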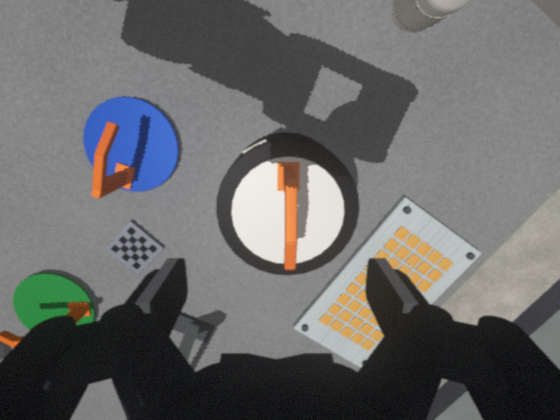

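```bash
cat > ov.py <<'E'
from h import *
def pts(x,y,th,z0=.102):
    c,s=np.cos(th),np.sin(th)
    f=lambda p:np.array([x+c*p[0]-s*p[1],y+s*p[0]+c*p[1],z0+p[2]])
    circ=[f((.07*np.cos(a),.07*np.sin(a),.013)) for a in np.linspace(0,6.283,60)]
    neck=[[f(p) for p in((-.061,q,.089),(0,q,.099),(.039,q,.082))] for q in(-.006,.006)]
    post=[[f(p) for p in((-.061,q,.089),(-.061,q,.013),(-.039,q,.013))] for q in(-.006,.006)]
    return [circ]+neck+post
def draw(im,n,s,pose,box,k):
    x0,y0,x1,y1=box
    o=cv2.resize(im[y0:y1,x0:x1],None,fx=k,fy=k,interpolation=cv2.INTER_CUBIC)
    for L in pts(*pose):
        uv=np.array([proj(n,p,s) for p in L]);uv=((uv+.5-[x0,y0])*k).astype(np.int32)
        cv2.polylines(o,[uv.reshape(-1,1,2)],False,(255,0,255),1)
    return o
E
python3 - <<'E'
from ov import *
s=arm.get_state();P=(.5925,.2195,np.radians(-56.))
w=draw(cv2.imread('pics/w1.png'),'wrist',s,P,(210,125,365,285),3)
t=draw(cv2.imread('pics/a_top.png'),'top',None,P,(160,140,250,225),3)
d=draw(cv2.imread('pics/a_side.png'),'side',None,P,(200,220,300,305),3)
o=np.zeros((520,790,3),np.uint8);o[:w.shape[0],:w.shape[1]]=w;o[:t.shape[0],480:480+t.shape[1]]=t;o[260:260+d.shape[0],480:480+d.shape[1]]=d[:255]
cv2.imwrite('pics/ov1.png',o)
E
```

```text
(no output)
```

View pics/ov1.png

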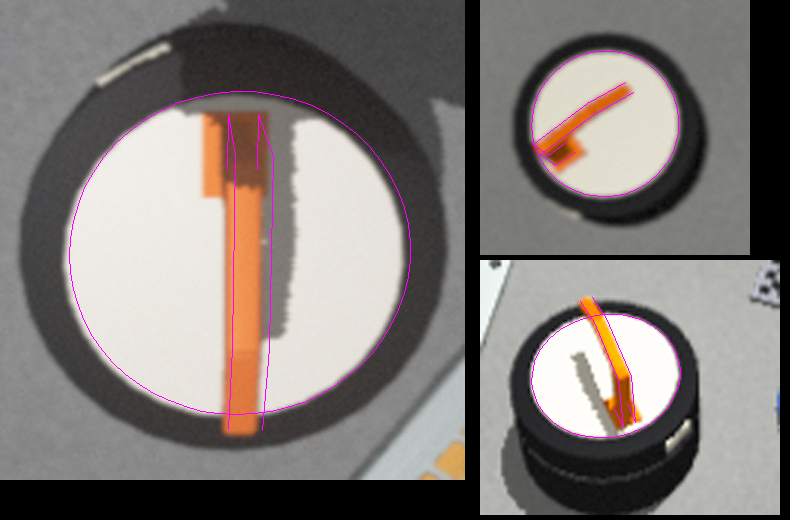

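Run:
```python
from h import *
s=arm.get_state();R=s['orientation'];print(R.T@(np.array([.5625,.2596,.17])-s['tcp_pos'])/.05)
```

```text
[0.05659871 0.29972889 3.4420071 ]
```

```bash
python3 -m creep '{"translation":[[0.06,0.3,0.6],[0.06,0.3,1.5],[0.06,0.3,2.3],[0.06,0.3,2.9],[0.06,0.3,3.3],[0.06,0.3,3.44],[0.06,0.3,3.44],[0.06,0.3,3.44]],"yaw":[0,0,0,0,0,0,0,0]}' 0
python3 - <<'E'
from h import *
s=arm.get_state();im=arm.grab_frame('wrist');b=arm.grab_frame('side')
cv2.imwrite('pics/w2.png',np.hstack([im[:,:,::-1][:,80:480],cv2.resize(b[200:320,190:310],(400,420))[:,:,::-1]]))
E
```

```text
time_s: 4.25
tcp_pos: [0.5632, 0.2596, 0.1714]
orientation: [[-0.568, 0.823, 0.003], [0.823, 0.568, -0.001], [-0.002, 0.001, -1.0]]
force: [0.1, 0.2, -0.5]
finger_gap: 0.0855
```

View pics/w2.png

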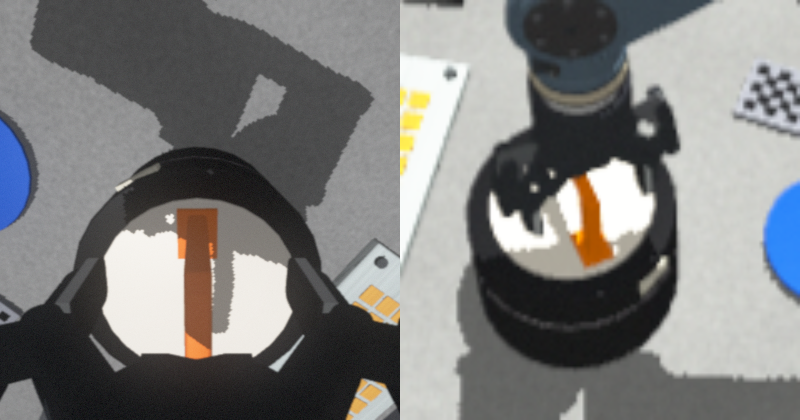

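Wrist view: the post is centred between the fingers (column ≈277), and nothing is near them. Closing.

```bash
python3 -m creep '{"translation":[[0,0,0],[0,0,0],[0,0,0],[0,0,0],[0,0,0],[0,0,0],[0,0,0],[0,0,0]],"yaw":[0,0,0,0,0,0,0,0]}' 1
python3 - <<'E'
from h import *
s=arm.get_state();im=arm.grab_frame('wrist');b=arm.grab_frame('side');print(s['moment'],s['force'])
cv2.imwrite('pics/w3.png',np.hstack([im[:,:,::-1][:,80:480],cv2.resize(b[200:320,190:310],(400,420))[:,:,::-1]]))
E
```

```text
time_s: 5.35
tcp_pos: [0.5632, 0.2599, 0.1714]
orientation: [[-0.568, 0.823, 0.003], [0.823, 0.568, -0.001], [-0.002, 0.002, -1.0]]
force: [0.3, 0.3, 0.6]
finger_gap: 0.011
[ 0.02002124 -0.01575508 -0.02245927] [0.30585418 0.33143835 0.6211829 ]
```

View pics/w3.png

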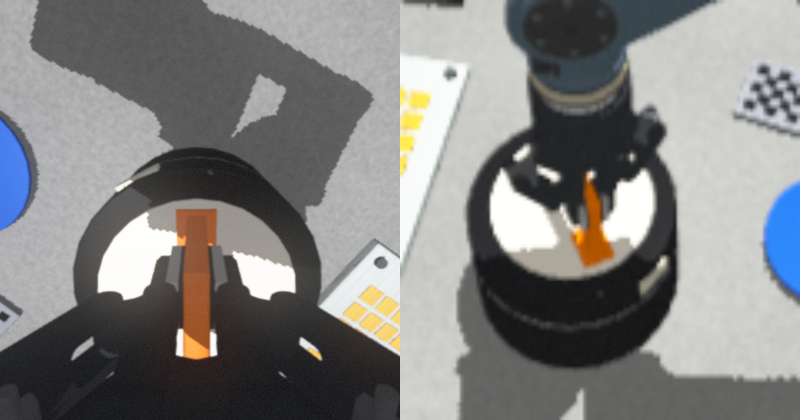

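```bash
python3 -m creep '{"translation":[[-0.02,0,-0.03],[-0.04,0,-0.06],[-0.06,0,-0.09],[-0.08,0,-0.12],[-0.1,0,-0.15],[-0.12,0,-0.18],[-0.13,0,-0.2],[-0.13,0,-0.2]],"yaw":[0,0,0,0,0,0,0,0]}'
python3 - <<'E'
from h import *
s=arm.get_state();im=arm.grab_frame('wrist');b=arm.grab_frame('side');print(s['moment'],s['force'])
cv2.imwrite('pics/w4.png',np.hstack([im[:,:,::-1][:,80:480],cv2.resize(b[200:320,190:310],(400,420))[:,:,::-1]]))
for l in ['cover_far_edge','cover','cover_crook']:
 for n in('side','wrist'): print(l,n,[(round(d['p'],2),d['position']) for d in arm.tip_of(l,n) if d['position'][0]>.5][:2])
E
```

```text
time_s: 6.45
tcp_pos: [0.5671, 0.2544, 0.1816]
orientation: [[-0.568, 0.823, 0.003], [0.823, 0.568, -0.001], [-0.003, 0.002, -1.0]]
force: [-0.3, 0.7, -1.8]
finger_gap: 0.0111
[ 0.05616422  0.04519846 -0.03200417] [-0.33158301  0.69115215 -1.76378888]
cover_far_edge side [(0.74, [0.6355, 0.1535, 0.1232])]
cover_far_edge wrist [(0.91, [0.6353, 0.1605, 0.1187])]
cover side []
cover wrist [(0.75, [0.5977, 0.2128, 0.1106])]
cover_crook side [(0.86, [0.5936, 0.2123, 0.2015])]
cover_crook wrist []
```

View pics/w4.png

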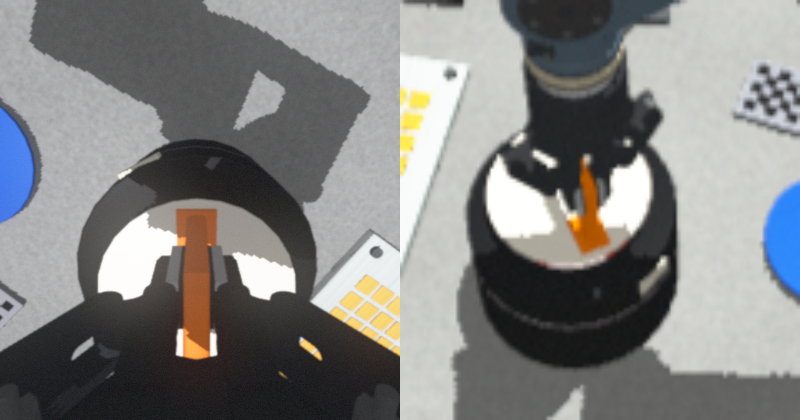

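The cover stays rigid in the pads and rose level by 10 mm. I'll lower it back into its seat. Then I'll push it towards its +x so the plug bears on the bore and turns the cover in the pads, while I follow the arc.

```bash
python3 -m creep '{"translation":[[0.03,0,0.04],[0.06,0,0.08],[0.09,0,0.12],[0.12,0,0.15],[0.13,0,0.18],[0.13,0,0.2],[0.13,0,0.2],[0.13,0,0.2]],"yaw":[0,0,0,0,0,0,0,0]}'
python3 -m creep '{"translation":[[-0.02,0,0],[-0.04,0,0],[-0.06,0,0],[-0.08,0,0],[-0.08,0,0]],"yaw":[0,0,0,0,0]}'
python3 -c "
from h import *
s=arm.get_state();R=s['orientation'];print(R.T@s['force'],R.T@s['moment'])"
```

```text
time_s: 7.85
tcp_pos: [0.5631, 0.26, 0.1714]
orientation: [[-0.568, 0.823, 0.003], [0.823, 0.568, -0.001], [-0.002, 0.002, -1.0]]
force: [-0.5, 1.1, -1.2]
finger_gap: 0.0114
time_s: 8.48
tcp_pos: [0.5647, 0.2578, 0.1717]
orientation: [[-0.568, 0.823, 0.001], [0.823, 0.568, 0.001], [0.0, 0.002, -1.0]]
force: [-2.9, 4.9, 1.0]
finger_gap: 0.011
[ 5.71056006  0.36310761 -1.04623675] [0.00633131 0.86663139 0.02205831]
```

```bash
python3 -m creep '{"translation":[[-0.05,0,-0.03],[-0.08,0,-0.05],[-0.1,0,-0.08],[-0.12,0,-0.11],[-0.14,0,-0.14],[-0.16,0,-0.17],[-0.17,0,-0.18],[-0.17,0,-0.18]],"yaw":[0,0,0,0,0,0,0,0]}'
python3 - <<'E'
from h import *
s=arm.get_state();im=arm.grab_frame('wrist');b=arm.grab_frame('side');R=s['orientation'];print(R.T@s['force'],R.T@s['moment'])
cv2.imwrite('pics/w5.png',np.hstack([im[:,:,::-1][:,80:480],cv2.resize(b[200:320,190:310],(400,420))[:,:,::-1]]))
E
```

```text
time_s: 9.48
tcp_pos: [0.5678, 0.2527, 0.1801]
orientation: [[-0.568, 0.823, -0.002], [0.823, 0.568, 0.005], [0.005, 0.001, -1.0]]
force: [-3.0, 6.8, -2.0]
finger_gap: 0.0113
[7.3002071  1.40613769 2.03739314] [-0.28450511  1.66735266 -0.09618583]
```

View pics/w5.png

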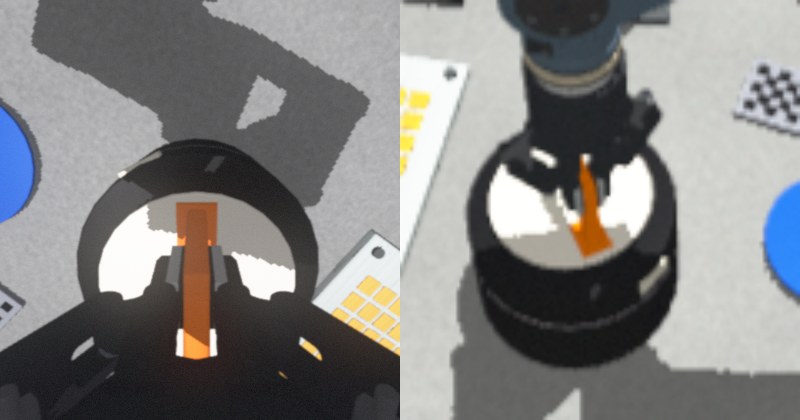

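The near disc edge moved from row 199 to row 192 in the wrist picture, so the cover is turning in the pads. Next I'll quantify the tilt and go on along the arc.

```bash
cat > tilt.py <<'E'
from h import *
def row(a,p=(-.07,.013),g=(-.05,.076),dx=0):
    K,R,t=cam('wrist',{'orientation':np.eye(3),'tcp_pos':np.zeros(3)})
    a=np.radians(a);r=(p[0]-g[0],p[1]-g[1]);x=r[0]*np.cos(a)+r[1]*np.sin(a);z=-r[0]*np.sin(a)+r[1]*np.cos(a)
    X=np.array([-(x+dx),0,-.008-z]);q=K@(R@X+t);return q[1]/q[2]
def edge(im,c0=236,c1=250):
    # first bright (disc) or step row near column
    g=im[:,c0:c1].mean(axis=(1,2));return [int(r) for r in np.where(np.diff(g[150:320])>12)[0]+150][:6]
E
python3 - <<'E'
from tilt import *
print([(a,round(row(a),1)) for a in range(0,31,5)])
E
python3 -m creep '{"translation":[[-0.03,0,-0.03],[-0.06,0,-0.06],[-0.09,0,-0.09],[-0.11,0,-0.12],[-0.13,0,-0.15],[-0.15,0,-0.18],[-0.17,0,-0.2],[-0.17,0,-0.2]],"yaw":[0,0,0,0,0,0,0,0]}'
python3 - <<'E'
from h import *
s=arm.get_state();im=arm.grab_frame('wrist');b=arm.grab_frame('side');R=s['orientation'];print(R.T@s['force'],R.T@s['moment'])
cv2.imwrite('pics/w6.png',np.hstack([im[:,:,::-1][:,80:480],cv2.resize(b[200:320,190:310],(400,420))[:,:,::-1]]))
E
```

```text
[(0, np.float64(198.9)), (5, np.float64(191.5)), (10, np.float64(184.2)), (15, np.float64(177.2)), (20, np.float64(170.5)), (25, np.float64(164.1)), (30, np.float64(158.0))]
time_s: 10.58
tcp_pos: [0.5721, 0.2459, 0.1898]
orientation: [[-0.567, 0.823, -0.004], [0.823, 0.567, 0.006], [0.007, 0.0, -1.0]]
force: [-3.0, 4.6, -2.8]
finger_gap: 0.0111
[5.48588061 0.15957742 2.82136876] [-0.22048522  1.39661423 -0.12891945]
```

View pics/w6.png

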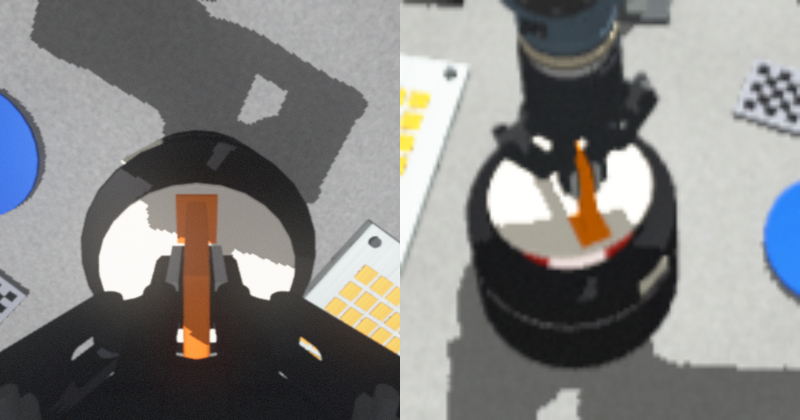

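Row ≈182.5 gives a tilt of about 11°. The grip height of 88 mm over the rim agrees with the far edge still resting on the rim. Continuing.

```bash
python3 -m creep '{"translation":[[-0.05,0,-0.05],[-0.1,0,-0.09],[-0.14,0,-0.13],[-0.18,0,-0.17],[-0.23,0,-0.21],[-0.28,0,-0.25],[-0.34,0,-0.3],[-0.35,0,-0.31]],"yaw":[0,0,0,0,0,0,0,0]}'
python3 - <<'E'
from h import *
s=arm.get_state();im=arm.grab_frame('wrist');b=arm.grab_frame('side');R=s['orientation'];print(R.T@s['force'],R.T@s['moment'])
cv2.imwrite('pics/w7.png',np.hstack([im[:,:,::-1][:,80:480],cv2.resize(b[200:320,190:310],(400,420))[:,:,::-1]]))
E
```

```text
time_s: 11.68
tcp_pos: [0.5835, 0.2301, 0.2059]
orientation: [[-0.567, 0.823, -0.001], [0.823, 0.567, 0.004], [0.003, 0.002, -1.0]]
force: [0.3, 0.3, -1.5]
finger_gap: 0.0113
[0.07874183 0.38620869 1.49565242] [0.003403   0.03564077 0.04431061]
```

View pics/w7.png

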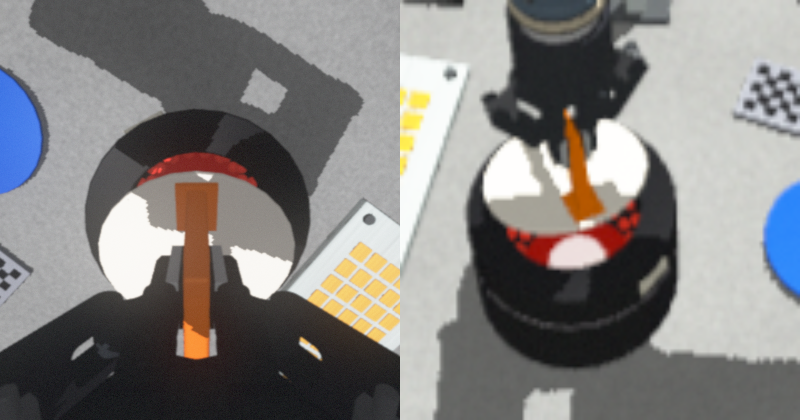

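Row ≈171 gives a tilt of about 20°. The LEDs are uncovered and the grip height of 104 mm agrees with the far edge still on the rim. Now I lift it off.

```bash
python3 -m creep '{"translation":[[0,0,-0.15],[0,0,-0.4],[0,0,-0.8],[0,0,-1.3],[0,0,-1.8],[0,0,-2.3],[0,0,-2.8],[0,0,-3.1]],"yaw":[0,0,0,0,0,0,0,0]}'
python3 - <<'E'
from h import *
s=arm.get_state();im=arm.grab_frame('wrist');b=arm.grab_frame('side');R=s['orientation'];print(R.T@s['force'],R.T@s['moment'],np.degrees(s['joint_pos']).round())
cv2.imwrite('pics/w8.png',np.hstack([im[:,:,::-1][:,80:480],cv2.resize(b[160:320,150:310],(400,420))[:,:,::-1]]))
print(R.T@(np.array([.494,-.2452,.36])-s['tcp_pos'])/.05)
E
```

```text
time_s: 12.78
tcp_pos: [0.5836, 0.2299, 0.363]
orientation: [[-0.567, 0.824, 0.001], [0.824, 0.567, 0.005], [0.003, 0.004, -1.0]]
force: [-0.5, -0.2, -1.1]
finger_gap: 0.0108
[ 0.13788034 -0.55871667  1.12612877] [-0.01647156  0.05975574  0.01805826] [ 11.  24.  73.   0.  83. -23.]
[-6.80899567 -6.86595285  0.00953256]
```

View pics/w8.png

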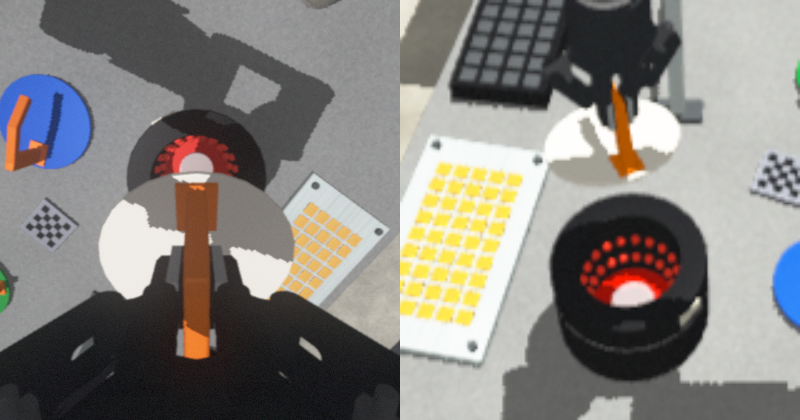

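```bash
python3 -m creep '{"translation":[[-0.2,-0.2,0],[-0.5,-0.5,0],[-0.9,-0.9,0],[-1.4,-1.4,0],[-1.9,-1.9,0],[-2.4,-2.4,0],[-2.9,-2.9,0],[-3.4,-3.4,0]],"yaw":[-0.2,-0.5,-1,-1.6,-2.2,-2.8,-3.4,-4]}'
python3 - <<'E'
from h import *
s=arm.get_state();R=s['orientation']
print(R.T@(np.array([.494,-.2452,.36])-s['tcp_pos'])/.05,(97.8-np.degrees(np.arctan2(R[1,1],R[0,1])))/-8,np.degrees(s['joint_pos']).round())
E
```

```text
time_s: 13.88
tcp_pos: [0.5395, -0.0074, 0.3606]
orientation: [[-0.919, 0.395, 0.001], [0.395, 0.919, 0.006], [0.002, 0.005, -1.0]]
force: [-0.4, -0.2, -1.5]
finger_gap: 0.0109
[-1.04313598 -4.72824951 -0.01657667] -3.8849657114370437 [-13.  17.  85.   0.  78. -80.]
```

```bash
python3 -m creep '{"translation":[[-0.15,-0.7,0],[-0.3,-1.4,0],[-0.45,-2.1,0],[-0.6,-2.8,0],[-0.75,-3.5,0],[-0.9,-4.1,0],[-1.0,-4.5,0],[-1.04,-4.7,0]],"yaw":[-0.6,-1.2,-1.8,-2.4,-2.9,-3.4,-3.7,-3.88]}'
python3 - <<'E'
from h import *
s=arm.get_state();R=s['orientation'];im=arm.grab_frame('wrist');b=arm.grab_frame('side')
print(R.T@(np.array([.494,-.2452,.267])-s['tcp_pos'])/.05,(97.8-np.degrees(np.arctan2(R[1,1],R[0,1])))/-8,np.degrees(s['joint_pos']).round())
cv2.imwrite('pics/w9.png',np.hstack([im[:,:,::-1][:,80:480],cv2.resize(b[60:220,190:350],(400,420))[:,:,::-1]]))
for e in([.60374,-.08836,.218],[.64182,-.3665,.218]):print(proj('wrist',e,s)-[80,0])
E
```

```text
time_s: 14.88
tcp_pos: [0.4936, -0.2449, 0.3579]
orientation: [[-0.991, -0.135, -0.002], [-0.135, 0.991, 0.007], [0.001, 0.007, -1.0]]
force: [0.7, 0.5, -1.4]
finger_gap: 0.0114
[-0.00809097 -0.02040306  1.81793052] -0.008555231438293731 [ -38.   18.   84.    0.   79. -136.]
[329.81305325 313.68462112]
[ 60.60690655 315.1803699 ]
```

View pics/w9.png

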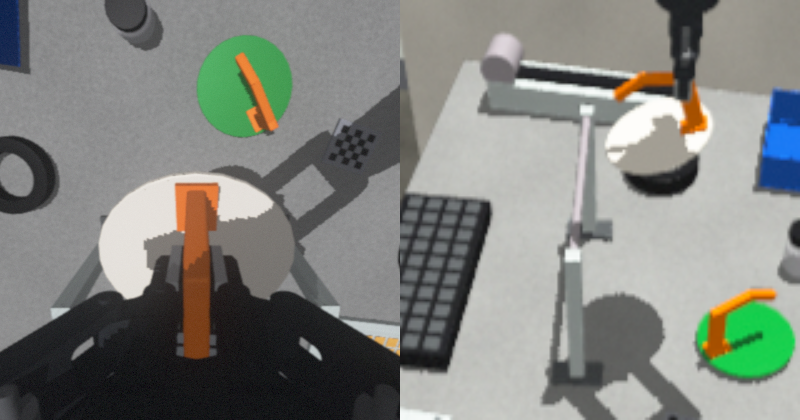

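Aligned: the wrist picture shows the rail's posts at (58,308) and (335,308), close to the predictions. Lowering to entry height, in front of the rail.

```bash
python3 -m creep '{"translation":[[0,0,0.3],[0,0,0.7],[0,0,1.1],[0,0,1.5],[0,0,1.75],[0,0,1.82],[0,0,1.82],[0,0,1.82]],"yaw":[0,0,0,0,0,0,0,0]}'
python3 - <<'E'
from h import *
s=arm.get_state();R=s['orientation'];im=arm.grab_frame('top');b=arm.grab_frame('side')
print(R.T@(np.array([.6228-.0507*.9907,-.2275-.0507*.136,.267])-s['tcp_pos'])/.05)
cv2.imwrite('pics/w10.png',np.hstack([cv2.resize(im[120:250,290:430],(400,420))[:,:,::-1],cv2.resize(b[80:220,200:340],(400,420))[:,:,::-1]]))
E
```

```text
time_s: 15.98
tcp_pos: [0.494, -0.2444, 0.2677]
orientation: [[-0.991, -0.133, -0.0], [-0.133, 0.991, 0.006], [-0.001, 0.006, -1.0]]
force: [-0.3, 0.4, -1.9]
finger_gap: 0.0113
[-1.58355156 -0.01140833  0.01600632]
```

View pics/w10.png

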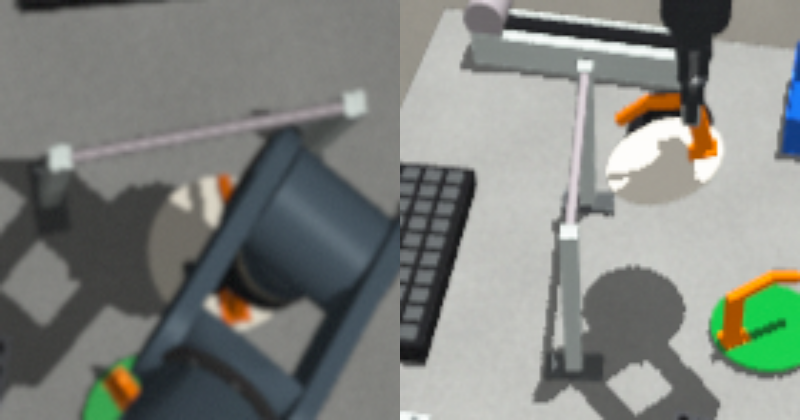

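```bash
python3 -m creep '{"translation":[[-0.15,0,0],[-0.35,0,0],[-0.6,0,0],[-0.85,0,0],[-1.1,0,0],[-1.35,0,0],[-1.52,0,0],[-1.58,0,0]],"yaw":[0,0,0,0,0,0,0,0]}'
python3 - <<'E'
from h import *
s=arm.get_state();R=s['orientation'];im=arm.grab_frame('wrist');b=arm.grab_frame('side')
print(R.T@(np.array([.6228-.0507*.9907,-.2275-.0507*.136,.215])-s['tcp_pos'])/.05)
cv2.imwrite('pics/w11.png',np.hstack([im[:,:,::-1][:,80:480],cv2.resize(b[90:220,200:330],(400,420),interpolation=cv2.INTER_CUBIC)[:,:,::-1]]))
E
```

```text
time_s: 17.08
tcp_pos: [0.5727, -0.2337, 0.2676]
orientation: [[-0.991, -0.134, -0.0], [-0.134, 0.991, 0.006], [-0.0, 0.006, -1.0]]
force: [0.3, 0.1, -2.3]
finger_gap: 0.0112
[ 0.00542965 -0.01891075  1.05227303]
```

View pics/w11.png

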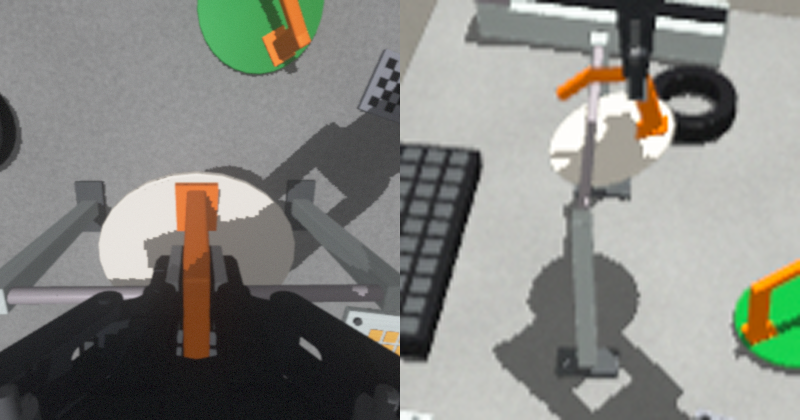

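Run:
```python
from h import *
s=arm.get_state()
a=np.array([.60374,-.08836,.21]);b=np.array([.64182,-.3665,.21])
for q in(.15,.3,.7,.85):print(proj('wrist',a+q*(b-a),s)-[80,0])
im=cv2.imread('pics/w11.png')[:,:,:]
for c in (70,330): print(c,im[284:304,c-3:c+3].mean(axis=(1,2)).astype(int))
for l in ['cover_crook','rail_mid','cover_grip']:
 for n in('side','wrist'): print(l,n,[(round(d['p'],2),d['position']) for d in arm.tip_of(l,n) if d['position'][0]>.5 ][:2])
```

```text
[333.67481334 292.80389232]
[274.6223607  293.12133054]
[116.62485947 293.97065081]
[ 57.17835231 294.29020728]
70 [144 137 108  95 105 117 129 139 147 153 162 172 182 183 174 169 163 157
 149 143]
330 [115  88  79  79  81  83  84  87  85  86  87  85  86  84  83  83  81  97
 133 144]
cover_crook side [(0.56, [0.6179, -0.228, 0.2757])]
cover_crook wrist [(0.61, [0.6166, -0.2245, 0.2696])]
rail_mid side [(0.74, [0.6174, -0.227, 0.2105])]
rail_mid wrist []
cover_grip side [(0.97, [0.5695, -0.2304, 0.273]), (0.55, [0.5893, 0.519, 0.0823])]
cover_grip wrist [(0.58, [0.5736, -0.2385, 0.2738]), (0.32, [0.6185, -0.2259, 0.2715])]
```

```bash
python3 -m creep '{"translation":[[0,0,0.15],[0,0,0.35],[0,0,0.55],[0,0,0.72],[0,0,0.84],[0,0,0.9],[0,0,0.92],[0,0,0.92]],"yaw":[0,0,0,0,0,0,0,0]}'
python3 - <<'E'
from h import *
s=arm.get_state();R=s['orientation'];im=arm.grab_frame('wrist');b=arm.grab_frame('side')
print(R.T@s['force'],R.T@s['moment'])
cv2.imwrite('pics/w12.png',np.hstack([im[:,:,::-1][:,80:480],cv2.resize(b[90:220,200:330],(400,420),interpolation=cv2.INTER_CUBIC)[:,:,::-1]]))
E
```

```text
time_s: 18.48
tcp_pos: [0.572, -0.2338, 0.2221]
orientation: [[-0.991, -0.133, 0.0], [-0.133, 0.991, 0.005], [-0.001, 0.005, -1.0]]
force: [0.0, -0.3, -1.6]
finger_gap: 0.0112
[-0.00663054 -0.26923193  1.63396254] [0.0213133  0.06650968 0.00734824]
```

View pics/w12.png

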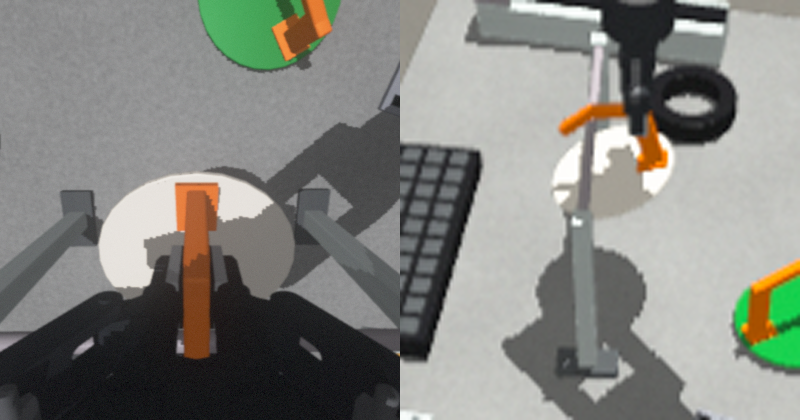

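```bash
python3 -m creep '{"translation":[[0,0,0.03],[0,0,0.06],[0,0,0.09],[0,0,0.12],[0,0,0.15],[0,0,0.18],[0,0,0.2],[0,0,0.2]],"yaw":[0,0,0,0,0,0,0,0]}'
python3 - <<'E'
from h import *
s=arm.get_state();R=s['orientation'];im=arm.grab_frame('wrist');b=arm.grab_frame('side')
print(R.T@s['force'],R.T@s['moment'])
cv2.imwrite('pics/w13.png',np.hstack([im[:,:,::-1][:,80:480],cv2.resize(b[90:220,200:330],(400,420),interpolation=cv2.INTER_CUBIC)[:,:,::-1]]))
E
```

```text
time_s: 19.58
tcp_pos: [0.5738, -0.2342, 0.214]
orientation: [[-0.991, -0.133, 0.005], [-0.133, 0.991, 0.004], [-0.006, 0.003, -1.0]]
force: [1.1, 1.2, 6.2]
finger_gap: 0.0108
[-1.30911204  1.09688802 -6.14185732] [-0.15522359 -0.4945927  -0.03907176]
```

View pics/w13.png

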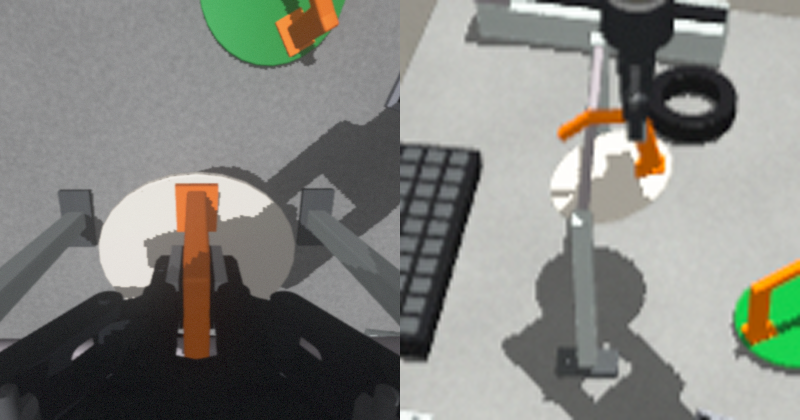

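Contact at TCP z = 0.214 (predicted 0.215), 6 N. Now I lower the handle side so the cover turns level about the bar.

```bash
python3 -m creep '{"translation":[[0,0,0.06],[0,0,0.09],[0,0,0.12],[0,0,0.15],[0,0,0.18],[0,0,0.21],[0,0,0.23],[0,0,0.23]],"yaw":[0,0,0,0,0,0,0,0]}'
python3 - <<'E'
from h import *
s=arm.get_state();R=s['orientation'];im=arm.grab_frame('wrist');b=arm.grab_frame('side')
print(R.T@s['force'],R.T@s['moment'])
cv2.imwrite('pics/w14.png',np.hstack([im[:,:,::-1][:,80:480],cv2.resize(b[90:220,200:330],(400,420),interpolation=cv2.INTER_CUBIC)[:,:,::-1]]))
E
```

```text
time_s: 20.68
tcp_pos: [0.5765, -0.235, 0.2064]
orientation: [[-0.991, -0.133, 0.013], [-0.133, 0.991, 0.0], [-0.013, -0.002, -1.0]]
force: [-1.0, 3.2, 13.2]
finger_gap: 0.0109
[  0.38726384   3.28611372 -13.23210054] [-0.33637572 -0.57721933 -0.15882771]
```

View pics/w14.png

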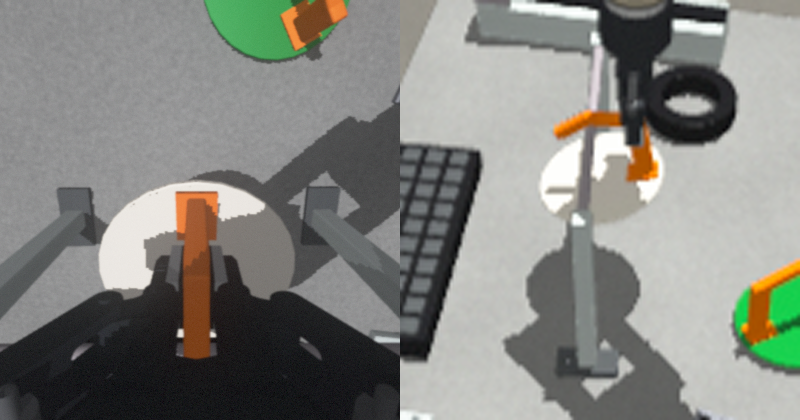

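```bash
python3 -m creep '{"translation":[[0.03,0,0.08],[0.05,0,0.11],[0.06,0,0.14],[0.07,0,0.17],[0.08,0,0.2],[0.09,0,0.23],[0.09,0,0.25],[0.09,0,0.25]],"yaw":[0,0,0,0,0,0,0,0]}'
python3 - <<'E'
from h import *
s=arm.get_state();R=s['orientation'];im=arm.grab_frame('wrist');b=arm.grab_frame('side')
print(R.T@s['force'],R.T@s['moment'])
cv2.imwrite('pics/w15.png',np.hstack([im[:,:,::-1][:,80:480],cv2.resize(b[90:220,200:330],(400,420),interpolation=cv2.INTER_CUBIC)[:,:,::-1]]))
E
```

```text
time_s: 21.78
tcp_pos: [0.5767, -0.2353, 0.1989]
orientation: [[-0.991, -0.133, 0.026], [-0.133, 0.991, -0.002], [-0.025, -0.006, -1.0]]
force: [1.8, 5.9, 16.2]
finger_gap: 0.0111
[ -2.9905598    5.55773752 -16.205479  ] [-0.89713618 -1.22929645 -0.2860697 ]
```

View pics/w15.png

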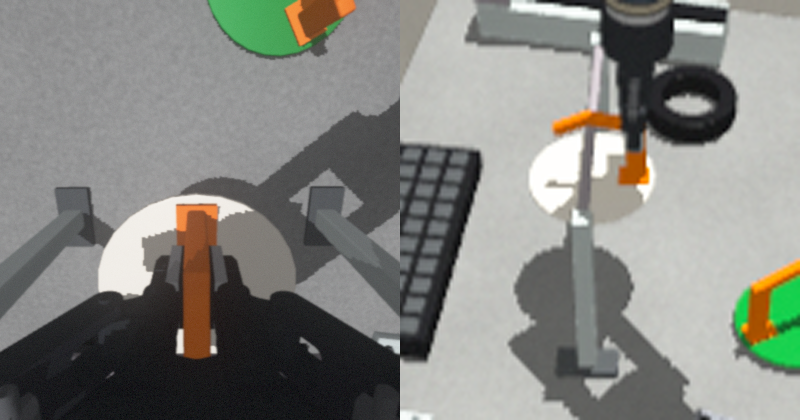

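```bash
python3 -m creep '{"translation":[[0.03,0,0.1],[0.04,0,0.12],[0.02,0,0.06],[0,0,0],[0,0,0]],"yaw":[0,0,0,0,0]}'
python3 - <<'E'
from h import *
s=arm.get_state();R=s['orientation'];im=arm.grab_frame('wrist');b=arm.grab_frame('side')
print(R.T@s['force'],R.T@s['moment'])
cv2.imwrite('pics/w16.png',np.hstack([im[:,:,::-1][:,80:480],cv2.resize(b[90:220,200:330],(400,420),interpolation=cv2.INTER_CUBIC)[:,:,::-1]]))
E
```

```text
time_s: 22.5
tcp_pos: [0.5763, -0.2353, 0.1983]
orientation: [[-0.991, -0.133, 0.024], [-0.133, 0.991, -0.002], [-0.024, -0.005, -1.0]]
force: [-0.4, 0.5, 1.2]
finger_gap: 0.0114
[ 0.26645791  0.50966508 -1.19734284] [-0.07640785 -0.06428307 -0.0411659 ]
```

View pics/w16.png

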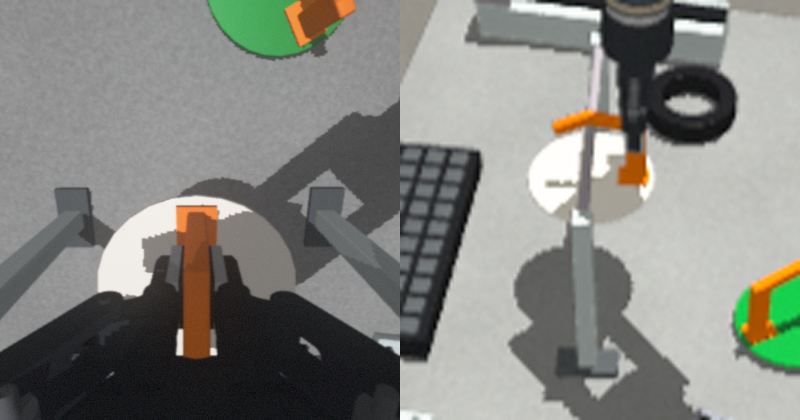

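Force is nearly zero (1.2 N) and the cover is level within about 1–2°. Opening gently.

```bash
python3 -m creep '{"translation":[[0,0,0],[0,0,0],[0,0,0],[0,0,0]],"yaw":[0,0,0,0]}' 0.75
python3 - <<'E'
from h import *
s=arm.get_state();R=s['orientation'];im=arm.grab_frame('wrist');b=arm.grab_frame('side')
print(R.T@s['force'],R.T@s['moment'])
cv2.imwrite('pics/w17.png',np.hstack([im[:,:,::-1][:,80:480],cv2.resize(b[90:220,200:330],(400,420),interpolation=cv2.INTER_CUBIC)[:,:,::-1]]))
E
```

```text
time_s: 23.1
tcp_pos: [0.5763, -0.2353, 0.1983]
orientation: [[-0.991, -0.133, 0.025], [-0.133, 0.991, -0.002], [-0.024, -0.005, -1.0]]
force: [0.3, -0.0, -0.1]
finger_gap: 0.0215
[-0.3059402  -0.07705175  0.15359663] [-0.04672842 -0.02474359 -0.00770156]
```

View pics/w17.png

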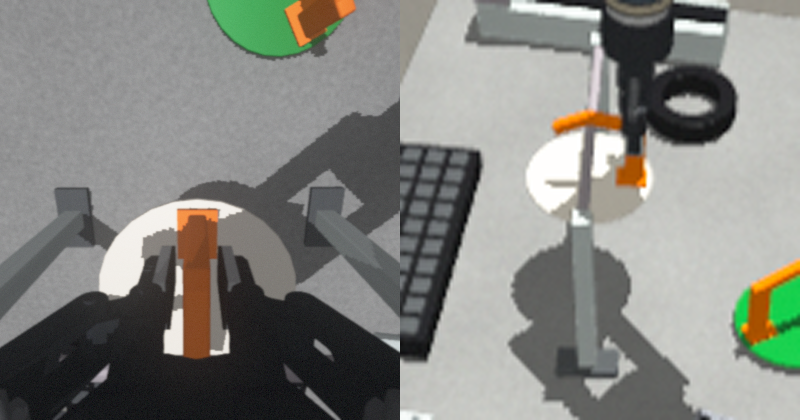

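```bash
python3 -m creep '{"translation":[[0,0,0],[0,0,0],[0,0,0],[0,0,-0.2],[0,0,-0.6],[0,0,-1.1],[0,0,-1.7],[0,0,-2.4]],"yaw":[0,0,0,0,0,0,0,0]}' 0.3
python3 -m creep '{"translation":[[0.3,0,-0.4],[0.7,0,-0.7],[1.2,0,-0.7],[1.8,0,-0.7],[2.2,0,-0.7],[2.4,0,-0.7],[2.4,0,-0.7],[2.4,0,-0.7]],"yaw":[0,0,0,0,0,0,0,0]}' 0.3
python3 - <<'E'
from h import *
for k in range(2):
  s=arm.get_state();im=arm.grab_frame('wrist');b=arm.grab_frame('side')
  cv2.imwrite(f'pics/w18_{k}.png',np.hstack([im[:,:,::-1][:,80:480],cv2.resize(b[90:220,200:330],(400,420),interpolation=cv2.INTER_CUBIC)[:,:,::-1]]))
for l in ['cover_crook','cover_far_edge','cover_grip','cover']:
 for n in('side','wrist'): print(l,n,[(round(d['p'],2),d['position']) for d in arm.tip_of(l,n) if d['position'][2]>.1 ][:2])
b=arm.grab_frame('side');t=arm.grab_frame('top');cv2.imwrite('pics/fs.png',b[:,:,::-1]);cv2.imwrite('pics/ft.png',t[:,:,::-1])
s=arm.get_state();print(s['time_s'],s['force'])
E
```

```text
time_s: 24.2
tcp_pos: [0.5731, -0.235, 0.3196]
orientation: [[-0.991, -0.133, 0.024], [-0.133, 0.991, -0.001], [-0.024, -0.005, -1.0]]
force: [0.6, 1.0, 0.4]
finger_gap: 0.0601
time_s: 25.2
tcp_pos: [0.4541, -0.251, 0.352]
orientation: [[-0.991, -0.133, 0.025], [-0.133, 0.991, -0.002], [-0.025, -0.005, -1.0]]
force: [-0.2, -0.9, -0.7]
finger_gap: 0.0599
cover_crook side [(0.74, [0.6238, -0.2332, 0.2219])]
cover_crook wrist []
cover_far_edge side [(0.85, [0.6994, -0.2193, 0.1433])]
cover_far_edge wrist [(0.71, [0.694, -0.2168, 0.1401])]
cover_grip side [(0.8, [0.5745, -0.2339, 0.1991])]
cover_grip wrist [(0.7, [0.5742, -0.2363, 0.2062])]
cover side [(0.84, [0.6291, -0.2275, 0.1255])]
cover wrist [(0.88, [0.6297, -0.2304, 0.1283])]
25.9 [0.25280134 0.09169192 0.14811547]
```

View pics/w18_1.png

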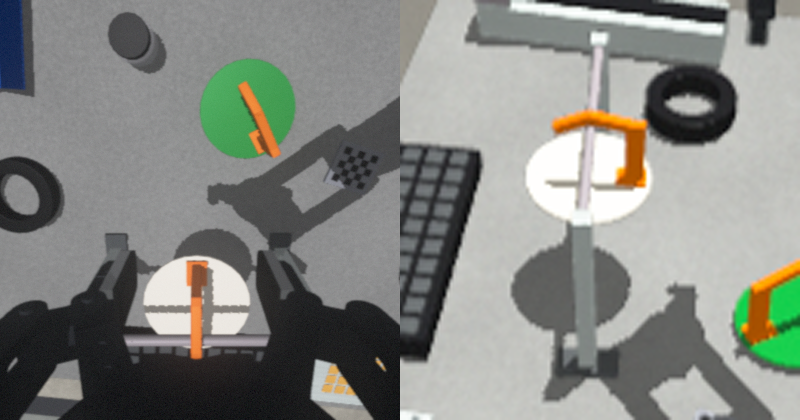

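View pics/fs.png

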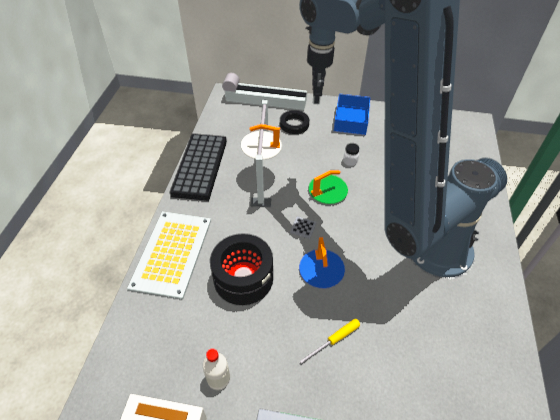

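```bash
python3 -m creep '{"translation":[[0,0,0],[0,0,0],[0,0,0],[0,0,0],[0,0,0],[0,0,0],[0,0,0],[0,0,0]],"yaw":[0,0,0,0,0,0,0,0]}'
python3 - <<'E'
from h import *
from scipy.optimize import least_squares
s=arm.get_state();w=arm.grab_frame('wrist');b=arm.grab_frame('side')
cv2.imwrite('pics/w19.png',w[:,:,::-1])
b0=cv2.imread('pics/fs.png')[:,:,::-1]
print('diff',np.abs(b[90:220,200:330].astype(int)-b0[90:220,200:330]).max(), np.abs(b[125:165,235:290].astype(int)-b0[125:165,235:290]).mean())
def orange(im): return ((im[:,:,0]>150)&(im[:,:,2]<70)&(im[:,:,1]<170)&(im[:,:,0].astype(int)-im[:,:,1]>60))
# optimise pose (x,y,z,tilt,yaw) from masks by traced silhouettes
mask={}
for n in('side','wrist'):
    d=arm.trace('cover',n)
    for e in d: print(n,e['p'],[int(v) for v in np.argwhere(e['mask']).mean(0)],e['mask'].sum())
    c=[e['mask'] for e in d if np.linalg.norm(np.argwhere(e['mask']).mean(0)-((142,263) if n=='side' else (300,275)))<45]
    if c: mask[n]=c[0]
def model(p):
    x,y,z,a,th=p;c,s_=np.cos(th),np.sin(th)
    def f(q):
        X=q[0]*np.cos(a)+q[2]*np.sin(a);Z=-q[0]*np.sin(a)+q[2]*np.cos(a)
        return np.array([x+c*X-s_*q[1],y+s_*X+c*q[1],z+Z])
    return f
def render(p,n):
    f=model(p);im=np.zeros((420*4,560*4),np.uint8)
    def hull(P):
        uv=np.array([proj(n,f(q),s) for q in P]);cv2.fillConvexPoly(im,cv2.convexHull(((uv+.5)*4).astype(np.float32)).astype(np.int32),255)
    A=np.linspace(0,6.28,40)
    hull([(.07*np.cos(t),.07*np.sin(t),h) for t in A for h in(.008,.013)])
    hull([(.055*np.cos(t),.055*np.sin(t),h) for t in A for h in(0,.008)])
    B=lambda pr:hull([(u,v,h) for u,h in pr for v in(-.006,.006)])
    B([(-.061,.013),(-.039,.013),(-.061,.089),(-.039,.089)])
    B([(-.061,.089),(-.05,.077),(0,.099),(0,.087)]);B([(0,.099),(0,.087),(.039,.082),(.039,.07)])
    return cv2.resize(im,(560,420),interpolation=cv2.INTER_AREA)/255.
from scipy.optimize import minimize
def cost(v):
    p=np.array([.626,-.2285,.129,0,np.radians(7.8)])+np.array([v[0],v[1],v[2],v[3]*10,0])*.001*1.0
    p[3]=np.radians(v[3]);t=0
    for n,m in mask.items():
        if n=='side': t+=((render(p,n)-m)**2)[90:200].sum()
        else: t+=((render(p,n)-m)**2)[230:330,190:385].sum()
    return t
for t in range(-10,11,2): print(t,round(cost([0,0,0,t])),end=' ; ')
r=minimize(cost,[0,0,0,-2],method='Nelder-Mead',options=dict(maxfev=250,initial_simplex=np.array([[0,0,0,-2],[3,0,0,-2],[0,3,0,-2],[0,0,3,-2],[0,0,0,4]])))
print(r.x,r.fun,s['time_s'])
E
```

```text
time_s: 26.9
tcp_pos: [0.4534, -0.2509, 0.3518]
orientation: [[-0.991, -0.133, 0.024], [-0.133, 0.991, -0.002], [-0.024, -0.005, -1.0]]
force: [-0.6, -0.1, 0.1]
finger_gap: 0.0597
diff 64 0.5437878787878788
side 0.76 [266, 321] 1463
side 0.66 [141, 261] 1070
side 0.66 [187, 327] 963
wrist 0.78 [131, 533] 4530
wrist 0.63 [109, 327] 7686
wrist 0.56 [299, 276] 7350
-10 894 ; -8 797 ; -6 700 ; -4 603 ; -2 506 ; 0 410 ; 2 322 ; 4 330 ; Traceback (most recent call last):
  File "<stdin>", line 40, in <module>
  File "<stdin>", line 37, in cost
  File "<stdin>", line 26, in render
  File "<stdin>", line 24, in hull
  File "h.py", line 11, in proj
    K,R,t=cam(n,s);p=K@(R@np.array(X,float)+t);return p[:2]/p[2]
          ~~~^^^^^
  File "h.py", line 4, in cam
    c=arm.camera_params(n);K=c['K']
ValueError: time passes only in moves, steps and waits
```

Run:
```python
from h import *
from scipy.optimize import minimize
s=arm.get_state();w=arm.grab_frame('wrist');b=arm.grab_frame('side')
b0=cv2.imread('pics/fs.png')[:,:,::-1]
D=np.abs(b[90:220,200:330].astype(int)-b0[90:220,200:330]).max(2);print('changed px',[(int(c)+200,int(r)+90) for r,c in np.argwhere(D>25)][:12])
cams={n:cam(n,s) for n in('side','wrist')}
mask={n:[e['mask'] for e in arm.trace('cover',n) if np.linalg.norm(np.argwhere(e['mask']).mean(0)-np.array(c))<30][0] for n,c in(('side',(141,261)),('wrist',(299,276)))}
def render(p,n):
    K,R,t0=cams[n];x,y,z,a,th=p;im=np.zeros((1680,2240),np.uint8)
    def hull(P):
        q=np.array(P);X=q[:,0]*np.cos(a)+q[:,2]*np.sin(a);Z=-q[:,0]*np.sin(a)+q[:,2]*np.cos(a)
        W=np.c_[x+np.cos(th)*X-np.sin(th)*q[:,1],y+np.sin(th)*X+np.cos(th)*q[:,1],z+Z]
        c=K@(R@W.T+t0[:,None]);uv=(c[:2]/c[2]).T
        cv2.fillConvexPoly(im,cv2.convexHull(((uv+.5)*64).astype(np.int32)) ,255,shift=4)
    A=np.linspace(0,6.28,40)
    hull([(.07*np.cos(t),.07*np.sin(t),h) for t in A for h in(.008,.013)])
    hull([(.055*np.cos(t),.055*np.sin(t),h) for t in A for h in(0,.008)])
    B=lambda pr:hull([(u,v,h) for u,h in pr for v in(-.006,.006)])
    B([(-.061,.013),(-.039,.013),(-.061,.089),(-.039,.089)])
    B([(-.061,.089),(-.05,.077),(0,.099),(0,.087)]);B([(0,.099),(0,.087),(.039,.082),(.039,.07)])
    return cv2.resize(im,(560,420),interpolation=cv2.INTER_AREA)/255.
def cost(v,ns=('side','wrist')):
    p=[.626+v[0]/1e3,-.2285+v[1]/1e3,.129+v[2]/1e3,np.radians(v[3]),np.radians(7.8)];t=0
    for n in ns:
        e=(render(p,n)-mask[n])**2
        t+=e[90:200].sum() if n=='side' else e[230:330,190:385].sum()/3
    return t
for ns in(('side','wrist'),('side',),('wrist',)):
    r=minimize(cost,[0,0,0,0],args=(ns,),method='Nelder-Mead',options=dict(maxfev=300,initial_simplex=np.array([[0,0,0,-2],[3,0,0,-2],[0,3,0,-2],[0,0,3,-2],[0,0,0,4.]])))
    print(ns,r.x.round(2),round(r.fun),[ (t,round(minimize(lambda u:cost([*u,t],ns),r.x[:3],method='Nelder-Mead',options=dict(maxfev=80)).fun)) for t in(-6,-3,0,3,6)])
```

```text
changed px [(296, 182), (296, 183)]
('side', 'wrist') [ 4.47  0.14 -0.57 -3.49] 342 [(-6, 350), (-3, 343), (0, 356), (3, 390), (6, 444)]
('side',) [ 6.37 -5.04  1.97 -0.64] 299 [(-6, 308), (-3, 302), (0, 300), (3, 314), (6, 343)]
('wrist',) [ 3.22  0.24 -1.17 -1.16] 10 [(-6, 27), (-3, 14), (0, 13), (3, 31), (6, 62)]
```

Run:
```python
import cv2
b=cv2.imread('pics/fs.png');cv2.imwrite('pics/z.png',cv2.resize(b[115:165,230:300],(784,560),interpolation=cv2.INTER_CUBIC))
```

```text
(no output)
```

View pics/z.png

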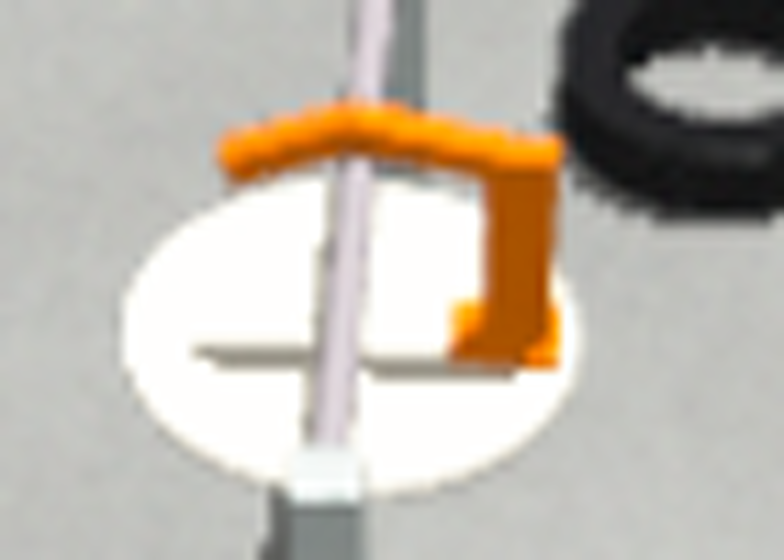

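The cover hangs by its crook with the bar under the peak. The tilt fits give −0.6° to −3.5°, and the cover does not move between frames 1 s apart. Nothing else has moved, so I'm handing in.

```bash
python3 -c "
from station import arm
print(arm.close_job(), arm.get_state()['time_s'])"
```

```text
the job is handed in; nothing more can be done
the job is handed in; nothing more can be done
```

The ring light is uncovered, and the dust cover hangs by its crook on the parking rail, still and close to level. I handed the job in at about 27 s of the 58 s limit.

**What I did:** I pinched the orange post and tipped the cover to about 20°, handle side first, with the far edge on the rim. I then lifted it off, carried it to the rail and lowered the crook onto the bar. Before letting go I brought the cover level about the bar and unloaded it to about 1 N.

**What did not go as planned:** My first tipping attempt failed. The pads held the cover stiffly, so it rose level by about 10 mm. I put it back in its seat and tipped it properly by pushing the plug against the bore. The judging may count that first level lift.

**Last checks:**
- **Position:** the bar sits under the peak of the neck, within about 4 mm. The pose fit puts the crook 3–4 mm past the bar's axis.
- **Stillness:** two frames 1 s apart show no change on the cover.
- **Level:** the fits disagree slightly. The wrist view gives about −1°, the side view about −0.6° and both together about −3.5°, with the post side slightly low.
- **Clearance:** the gripper is about 0.17 m from the rail and touching nothing.
- **Other objects:** they look to be in their original places in the side picture. I did not measure them again.
- **Force:** the highest wrist force I read was about 17 N.

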